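# Set up the café bar's menu stand

### The arm

A 7-joint arm with a two-finger parallel gripper is mounted at the origin on the work surface. World frame = base frame: x ahead of the robot, y to its left, z up, the work surface at z = 0. Lengths are in m, angles in rad, forces in N, time in s.
With the tool pointing down it reaches from about 0.425 to 0.975 m from the base axis. Payload 16.7 kg.
Tool frame: the origin (TCP) lies midway between the tips of the shut fingers; the grasp point (between the pads) lies 19 mm behind it; z points along the fingers, y is the line along which they close (so a half turn about z gives the same grasp; the last joint's range is limited). The gripper opens to 85 mm and grips with 20 to 120 N. Pads are 22 mm wide; open, the fingers measure 114 mm over their backs; the gripper's body (76 mm by 85 mm) begins 54 mm behind the grasp point. The pads swing forward as they close: fully open they stand 13 mm farther back than shut.
Start: joints at [-1.329, 0.426, 0.074, 1.606, -0.034, 1.111, -0.067], TCP at [0.257, 0.624, 0.231] pointing down, gripper open.
Joint ranges: [-2.85, 2.85], [-0.5, 2.14], [-1.23, 1.37], [0.21, 2.46], [-1.02, 4.16], [0.16, 2.05], [-2.73, 2.73]. Speed limits (rad/s): [1.89, 1.89, 2.39, 2.39, 3.01, 3.01, 3.01].

### API

Orientations are given as a rotation vector (axis times angle).
In Python, from workcell import arm gives the robot as it stands.
- The arm moves only by the shell command python3 -m inch 'ROWS'. ROWS is JSON, a list of rows, each a list of 7 numbers: the shift along the tool's x, y, z as a fraction of full scale, then the turn, a rotation vector about the tool's x, y, z as a fraction of full scale, then the opening, from -1 (shut) to 1 (fully open). A call has 1 to 12 rows; each row shifts and turns the commanded pose from where the row before left it, along the tool's axes as they then stand; what a row does not reach is not made up. Full scale, the value 1, is 100 mm for a shift and 45 degrees for a turn. A row lasts 1/10 s, in which the tool goes at most 50 mm and 8.59 degrees, less where a joint would pass 70% of its speed; a pose out of reach is approached as far as the arm can. A call with a number of a shift or a turn outside -1 to 1 is refused whole. A call with a gripper value outside its range is refused whole. The fingers move at their own pace and stop on an object; the grip force is fixed at half the most. Time passes only in rows, so rows that do not move let the fingers close. It gives the time, the measured TCP pose, the force, the opening and the grip force at its end, in the units of the state.
- arm.observe(): the state, without advancing time (a new reading comes with each control period).
- arm.read_camera(name): name is "scene" or "top" or "wrist"; returns a dict with "pixels" (400x640x3 uint8, red, green, blue), "fx", "fy", "cx", "cy" (pixels), "rvec" (rotation vector, rad) and "tvec" (3), from world to camera coordinates, as OpenCV has them. Camera axes: x right, y down, z forward; pixel columns grow to the right and rows downward; lengths in m; the calibration is good to about 2 mm. A picture is of the moment at which its call begins. There is no depth.
- arm.finish_job(): hands the job in; it is judged then, once.
The state is a dict: "time_s": time; "joints": joint angles; "dq": joint speeds; "tau": joint torques, N m; "eef_pos": TCP position; "tool_rot": TCP orientation; "wrist_force": force on the tool from outside, world axes, zero at the start; "torque": the same for the moment, N m; "width": finger opening in m; "grip_force": force on a finger pad.
Only numpy, scipy, OpenCV 4.12 (cv2) and the standard library are available. Lean on these libraries where they do the work, as an engineer would, in place of code of your own. Each camera call takes 0.05 s, during which the arm holds its last target. There are 200 camera calls.

### The job

Set up the menu stand on the bar. First move the short board that stands in its middle to one end of the stand, then pull the back support up out of the stand until its lock button clicks out, then stand the tall board in the middle and last the other short board at the free end. Each board must rest on the ledge behind the bottom lip, leaning back and square to the stand; set the boards down without dropping them, and leave the cup behind the stand, the milk jug and the tamper where they are.

Things in the scene. Friction and masses are not known exactly. Their poses are not given: they have to be found in the camera images.
- stand_face: Sloped face of the fixed menu stand, dark wood, 340 mm wide, facing away from the robot. Origin: middle of the corner of back panel and ledge, 50 mm above the counter. x: out of the panel's front towards the lip, tilted up; y: along the width; z: up the slope, leaning 0.436 rad (25 deg) from vertical, top towards the robot. Panel: x -14 to 0 mm, 90 mm high along z. Only the support rises above it.
- place_left (a point): Middle of the left end place (robot's left, stand_face y = +120 mm), on the corner of panel and ledge. A board's bottom edge centre goes within 25 mm of it along the ledge.
- place_mid (a point): Middle place of the stand (stand_face y = 0), in front of the back support, on the corner of panel and ledge. The ledge runs from x 0 to 24 mm at stand_face z = 0 and ends in a lip 8 mm thick and 14 mm high.
- place_right (a point): Middle of the right end place (stand_face y = -120 mm), on the corner of panel and ledge.
- mast_head (a point): Top centre of the back support's aluminium head: a bar 60 mm wide (stand_face y), 14 mm thick (stand_face x, front flush with the panel's), 25 mm high, on a flat post that slides in the panel; pinch it across its thickness. Fully down, the head stands on the panel's top edge, its top 115 mm up the slope from the ledge. It may start up to 8 mm out.
- mast (a joint): How far the back support is pulled out along stand_face z, m: 0 down, the lock button clicks out at about 0.070, hard stop at 0.078. Slides with 1.5 N of friction and about 1 N of weight; once locked it cannot go down below about 0.070.
- lock_button (a joint): Spring button (8 mm round, steel) in the left (+y) side of the support's post: about 0 while hidden in the panel, 0.006 m when it has clicked out just above the panel's top edge. Springs out by itself.
- tall_board: Slate in a brown wooden frame. Origin: centre of the bottom edge (mid thickness); z up the board, y along its width, x along its thickness (slate on +x). 100 mm wide, 235 high, 12 thick, 0.2 kg, top-heavy. Starts upright in a slotted wooden block, 110 x 60 x 42 mm; slot 16 mm wide, 32 deep, its floor 10 mm above the counter.
- short_board_1: Slate in a brown wooden frame. Origin: centre of the bottom edge (mid thickness); z up the board, y along its width, x along its thickness (slate on +x). 75 mm wide, 165 high, 12 thick, 0.11 kg. Starts in the stand's middle place, leaning on the panel, in front of the lowered support.
- short_board_2: Slate in a brown wooden frame. Origin: centre of the bottom edge (mid thickness); z up the board, y along its width, x along its thickness (slate on +x). 75 mm wide, 165 high, 12 thick, 0.11 kg. Starts upright in another such slotted block; which block is left or right of the robot varies.
- cup_near: White cup, 64 mm across, 58 mm high, between robot and stand, on the side away from its ledge. Origin under its centre. Leave alone.
- milk_jug: Steel milk jug, 84 mm across, 100 mm high, left of the stand. Origin under its centre. Leave alone.
- tamper: Steel coffee tamper, 58 mm across, 86 mm high, right of the stand. Origin under its centre. Leave alone.
Mind the look-alikes: they are no part of the job. What is shaped like the short_board_1 but white is not meant. What is shaped like the tall_board but green is not meant.

How it is judged:
By the outcome, as a careful person would: the job done as asked, in the order asked, and still so for the second after the job is handed in, with the robot touching nothing.
It also fails if it takes over 72 s, if anything falls off the work surface, if the arm or the gripper's body presses on something with over 40 N, if the wrist force passes 120 N, or if a joint passes its speed limit or range.

## Working session

There is one attempt and no reset: what is moved stays moved. The work goes in short steps, Python scripts to look and compute and a shell command to move; the robot and the scene stay as the last step left them, time stands still between calls to the robot, and variables do not carry over. Pictures are saved under pics/ and viewed, at most 10 in all, crops included, and the job is handed in when it is done.

```bash
mkdir -p pics; python3 - <<'E'
from workcell import arm
import cv2,pickle
d={}
for n in("scene","top"):
    c=arm.read_camera(n);d[n]=c
    cv2.imwrite(f"pics/{n}0.png",c["pixels"][:,:,::-1])
    print(n,c["fx"],c["cx"],c["cy"],c["rvec"],c["tvec"])
pickle.dump(d,open("c0.pkl","wb"))
print(arm.observe())
E
ls
```

```text
scene 392.23593955523836 321.7097676597176 195.185485543906 [ 2.3099412   1.22562373 -0.34829267] [-0.29993756 -0.3205242   1.28991676]
top 434.034667106465 328.60690764343167 195.45585462010519 [ 2.12950295 -2.15922942  0.16472527] [-0.00296253  0.531063    1.23345674]
{'time_s': 0.1, 'joints': array([-1.32951393,  0.42669275,  0.07383825,  1.6065591 , -0.0341162 ,
        1.11077993, -0.06708086]), 'dq': array([-0.00056625, -0.00186179,  0.00071829, -0.00082331,  0.00119595,
        0.00160659, -0.00158004]), 'tau': array([ 7.92904291e-03, -9.51524806e+01,  3.77098873e+00, -4.64403927e+01,
        1.95143122e-02,  6.44407439e-03, -4.79142375e-05]), 'eef_pos': array([0.25698507, 0.62376288, 0.23065753]), 'tool_rot': array([-6.09919301e-01, -3.08164871e+00,  1.83568007e-03]), 'wrist_force': array([-0.73132658,  0.58549034,  0.06820875]), 'torque': array([ 0.00049416, -0.04917088,  0.02366114]), 'grip_force': 0.0, 'width': 0.08556155141360715}
c0.pkl
pics
```

View pics/scene0.png

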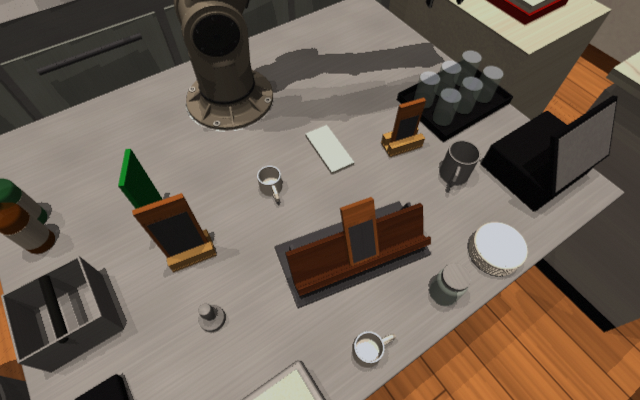

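View pics/top0.png

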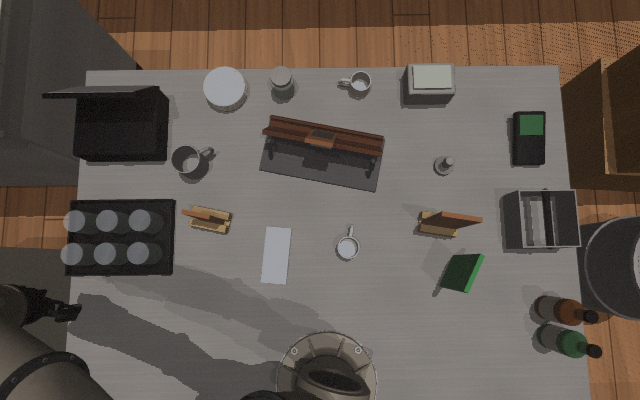

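```bash
cat > h.py <<'E'
import numpy as np,cv2,pickle
from scipy.spatial.transform import Rotation as R
from scipy.optimize import least_squares
def proj(c,P):
    K=np.array([[c["fx"],0,c["cx"]],[0,c["fy"],c["cy"]],[0,0,1.]])
    return cv2.projectPoints(np.asarray(P,float).reshape(-1,3),np.asarray(c["rvec"],float),np.asarray(c["tvec"],float),K,None)[0].reshape(-1,2)
def onplane(c,uv,z):
    M=R.from_rotvec(c["rvec"]).as_matrix();o=-M.T@c["tvec"]
    d=M.T@np.array([(uv[0]-c["cx"])/c["fx"],(uv[1]-c["cy"])/c["fy"],1]);return o+d*(z-o[2])/d[2]
def crop(c,x0,y0,x1,y1,s):
    im=cv2.resize(c["pixels"][y0:y1,x0:x1,::-1],None,fx=s,fy=s,interpolation=cv2.INTER_CUBIC)
    im=cv2.convertScaleAbs(im,alpha=1.6,beta=10)
    for x in range(x0-x0%-10,x1,10): cv2.line(im,((x-x0)*s,0),((x-x0)*s,4 if x%50 else 12),(0,255,255),1)
    for y in range(y0-y0%-10,y1,10): cv2.line(im,(0,(y-y0)*s),(4 if y%50 else 12,(y-y0)*s),(0,255,255),1)
    return im
E
python3 - <<'E'
from h import *
d=pickle.load(open("c0.pkl","rb"));s,t=d["scene"],d["top"]
o=np.zeros((600,800,3),np.uint8)
def put(im,x,y):
    h,w=im.shape[:2];h=min(h,600-y);w=min(w,800-x);o[y:y+h,x:x+w]=im[:h,:w]
put(crop(s,270,190,440,310,3),0,0);put(crop(s,130,190,220,275,3),520,0)
put(crop(t,258,112,388,194,3),0,365);put(crop(s,378,95,430,160,3),620,260)
put(crop(t,180,200,235,240,3),400,365);put(crop(t,415,205,488,245,3),400,490)
cv2.imwrite("pics/m0.png",o)
for n,uv,z in(("tallblk",(438,226),.04),("s2blk",(210,220),.04),("stand",(320,150),.05),("cup",(347,248),.03),("jug",(188,160),.05),("tamper",(444,165),.04),("jugtop",(186,160),.1)):print(n,onplane(t,uv,z).round(3))
E
```

```text
tallblk [ 0.437 -0.327  0.04 ]
s2blk [0.464 0.336 0.04 ]
stand [0.666 0.013 0.05 ]
cup [ 0.377 -0.062  0.03 ]
jug [0.641 0.402 0.05 ]
tamper [ 0.618 -0.354  0.04 ]
jugtop [0.629 0.392 0.1  ]
```

View pics/m0.png

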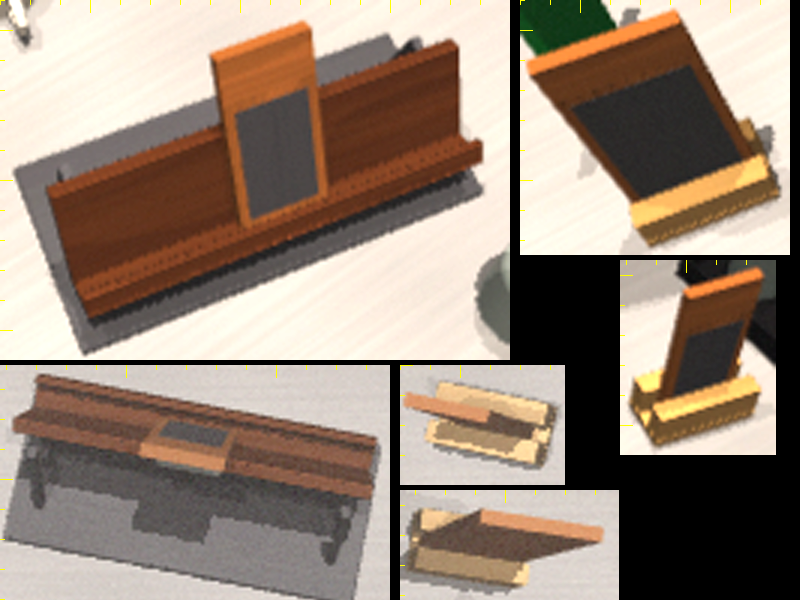

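```bash
cat >> h.py <<'E'
def standR(yaw): return R.from_euler('z',yaw).as_matrix()@R.from_euler('y',-25,degrees=True).as_matrix()
E
python3 - <<'E'
from h import *
d=pickle.load(open("c0.pkl","rb"));s,t=d["scene"],d["top"]
def S(x,y,ox,oy,a,b):return ((x-ox)/3+a-.33,(y-oy)/3+b-.33)
A=lambda x,y:(s,S(x,y,0,0,270,190)); B=lambda x,y:(t,S(x,y,0,365,258,112))
w=.17
st=[(A(48,188),(-7,-170,90)),(A(458,44),(-7,170,90)),(A(92,318),(32,-170,0)),(A(483,158),(32,170,0)),(A(82,290),(32,-170,14)),(A(479,138),(32,170,14)),
 (B(38,375),(32,170,14)),(B(379,437),(32,-170,14)),(B(15,430),(-14,170,90)),(B(372,496),(-14,-170,90))]
def f(p):
    return np.concatenate([proj(c,[p[0],p[1],.05]+standR(p[2])@(np.array(m)/1000))[0]-uv for (c,uv),m in st])
r=least_squares(f,[.67,0,-.2],loss='soft_l1');print("stand",r.x.round(4),f(r.x).round(1))
# boards: tall
T=lambda x,y:(s,S(x,y,520,0,130,190)); U=lambda x,y:(t,S(x,y,400,490,415,205))
V=lambda x,y:(s,S(x,y,620,260,378,95)); W=lambda x,y:(t,S(x,y,400,365,180,200))
def fit(pts,p0,n):
    # params x,y of top centre, z, yaw
    def f(p): return np.concatenate([proj(c,p[:3]+R.from_euler('z',p[3]).as_matrix()@np.array(m))[0]-uv for (c,uv),m in pts])
    r=least_squares(f,p0,loss='soft_l1');print(n,r.x.round(4),f(r.x).round(1))
h=.006
fit([(T(534,76),(h,-.05,0)),(T(687,22),(h,.05,0)),(T(529,62),(-h,-.05,0)),(T(678,12),(-h,.05,0)),(U(482,510),(h,.05,0)),(U(604,527),(h,-.05,0)),(U(601,542),(-h,-.05,0)),(U(477,524),(-h,.05,0))],[.44,-.33,.245,0],"tall")
q=.0375
fit([(V(685,300),(h,-q,0)),(V(763,277),(h,q,0)),(V(683,290),(-h,-q,0)),(V(760,268),(-h,q,0)),(W(406,393),(h,q,0)),(W(489,409),(h,-q,0)),(W(486,422),(-h,-q,0)),(W(405,405),(-h,q,0))],[.46,.33,.175,0],"s2")
# s1 top in stand: front/back corners in scene and top
fit([(A(216,70),(0,-q,0)),(A(313,38),(0,q,0)),(B(142,460),(-.006,q,0)),(B(222,472),(-.006,-q,0))],[.6,0,.2,-.2],"s1top")
# blocks: top-front edge (scene) near counter
fit([(T(632,205),(.03,-.055,0)),(T(768,158),(.03,.055,0)),(T(652,244),(.03,-.055,-.042)),(T(779,193),(.03,.055,-.042)),(U(412,572),(-.03,.055,0)),(U(523,586),(-.03,-.055,0))],[.44,-.33,.042,0],"tblk")
fit([(V(650,417),(.03,-.055,0)),(V(757,379),(.03,.055,0)),(V(658,447),(.03,-.055,-.042)),(V(760,408),(.03,.055,-.042)),(W(428,444),(-.03,.055,0)),(W(545,467),(-.03,-.055,0)),(W(440,384),(.03,.055,0)),(W(556,404),(.03,-.055,0))],[.46,.33,.042,0],"sblk")
E
```

```text
stand [ 0.7091 -0.0043 -0.2074] [ 0.3  1.4 -0.3 -0.8 -1.3 -1.6  0.8 -0.5  0.8  3.4  2.1  1.7 -0.  -0.1
  0.5  0.9 -0.3  0.6  0.6  1.4]
tall [ 0.4434 -0.3351  0.2422 -0.164 ] [ 0.2  0.2 -0.7  0.3  0.7  0.   0.9 -0.9 -0.  -0.2 -0.1  0.3  0.5  0.1
  1.1  0. ]
s2 [ 0.4664  0.3371  0.1733 -0.2175] [ 2.2 -0.3  1.1 -0.   0.7 -0.  -0.1  0.   0.7 -0.   0.9  0.4  0.8  0.6
 -0.2  0.4]
s1top [ 0.6493  0.0145  0.1855 -0.2095] [ 0.4  0.2 -0.6 -0.2 -0.7 -0.8  0.5  0.6]
tblk [ 0.4392 -0.3286  0.0534 -0.1961] [ 0.4  2.6  0.9  1.8 -0.6 -3.6  1.  -2.7  0.6 -0.4  1.6  1.9]
sblk [ 0.464   0.3314  0.0515 -0.1765] [ 3.4 -0.2  0.7  0.6 -1.5 -1.1 -3.5  0.3  0.5  0.6 -0.9 -0.8  0.8  0.2
 -0.5 -0.4]
```

```bash
cat >> h.py <<'E'
import sys
S0=np.array([.7091,-.0043,.05]);YAW=-.2074
def standpose(x,y,z,flip=1):
    "TCP pose with tool z down the slope, at stand mm"
    M=standR(YAW);p=S0+M@(np.array([x,y,z])/1000)
    return p,np.stack([flip*M[:,1],flip*M[:,0],-M[:,2]],1)
def plan(p,Rt,n,st=None):
    from workcell import arm
    o=st or arm.observe();Rc=R.from_rotvec(o["tool_rot"]).as_matrix()
    rv=R.from_matrix(Rc.T@Rt).as_rotvec();d=Rc.T@(p-o["eef_pos"])
    e=Rt.T@(p-o["eef_pos"])
    # screw: constant per-row body shift
    step=R.from_rotvec(rv/n).as_matrix();A=sum(np.linalg.matrix_power(step,k) for k in range(n))
    v=np.linalg.solve(A,d)
    print("n",n,"screw shift/row",(v/.1).round(3),"turn/row",(rv/n/np.radians(45)).round(3),"| total shift now-axes mm",(d*1e3).round(1),"in target axes",(e*1e3).round(1),"turn deg",np.degrees(rv).round(2),"w",round(float(o["width"])*1e3,1),"F",o["wrist_force"].round(1),"t",round(o["time_s"],2))
def tcp_in_stand():
    from workcell import arm
    o=arm.observe();M=standR(YAW);print("stand mm",((M.T@(o["eef_pos"]-S0))*1e3).round(1))
E
python3 - <<'E'
from h import *
for f in(1,-1): plan(*standpose(6,6,230,f),14)
E
```

```text
n 14 screw shift/row [-0.546  0.002  0.007] turn/row [-0.033 -0.027  0.124] | total shift now-axes mm [-566.  -419.4  -29.8] in target axes [-515.5  447.8  175.4] turn deg [-20.89 -17.28  78.16] w 85.6 F [-0.7  0.6  0.1] t 0.1
n 14 screw shift/row [-0.071 -0.565  0.099] turn/row [ 0.029 -0.035 -0.157] | total shift now-axes mm [-566.  -419.4  -29.8] in target axes [ 515.5 -447.8  175.4] turn deg [ 18.15 -21.94 -98.71] w 85.6 F [-0.7  0.6  0.1] t 0.1
```

```bash
python3 -c "
from h import *
plan(*standpose(6,6,230,1),22)"
python3 -m inch '[[-0.35,0,0,0,0,0.079,1],[-0.35,0,0,0,0,0.079,1],[-0.35,0,0,0,0,0.079,1],[-0.35,0,0,0,0,0.079,1],[-0.35,0,0,0,0,0.079,1],[-0.35,0,0,0,0,0.079,1],[-0.35,0,0,0,0,0.079,1],[-0.35,0,0,0,0,0.079,1],[-0.35,0,0,0,0,0.079,1],[-0.35,0,0,0,0,0.079,1],[-0.35,0,0,0,0,0.079,1]]'
python3 -c "
from h import *
plan(*standpose(6,6,230,1),11)"
```

```text
n 22 screw shift/row [-0.348  0.007  0.006] turn/row [-0.021 -0.017  0.079] | total shift now-axes mm [-566.  -419.4  -29.8] in target axes [-515.5  447.8  175.4] turn deg [-20.89 -17.28  78.16] w 85.6 F [-0.7  0.6  0.1] t 0.1
time_s: 1.2
eef_pos: [0.5463, 0.3792, 0.2309]
tool_rot: [-1.61, -2.698, 0.001]
wrist_force: [0.1, 0.0, 0.8]
width: 0.0853
grip_force: 0.0
n 11 screw shift/row [-0.341  0.013 -0.016] turn/row [-0.048 -0.018  0.08 ] | total shift now-axes mm [-350.9 -105.1  -29.9] in target axes [-335.8  145.5   34.6] turn deg [-23.99  -8.75  39.6 ] w 85.3 F [0.1 0.  0.8] t 1.2
```

```bash

python3 -m inch '[[-0.34,0.01,-0.02,-0.048,-0.018,0.08,1],[-0.34,0.01,-0.02,-0.048,-0.018,0.08,1],[-0.34,0.01,-0.02,-0.048,-0.018,0.08,1],[-0.34,0.01,-0.02,-0.048,-0.018,0.08,1],[-0.34,0.01,-0.02,-0.048,-0.018,0.08,1],[-0.34,0.01,-0.02,-0.048,-0.018,0.08,1],[-0.34,0.01,-0.02,-0.048,-0.018,0.08,1],[-0.34,0.01,-0.02,-0.048,-0.018,0.08,1],[-0.34,0.01,-0.02,-0.048,-0.018,0.08,1],[-0.34,0.01,-0.02,-0.048,-0.018,0.08,1],[-0.34,0.01,-0.02,-0.048,-0.018,0.08,1],[0,0,0,0,0,0,1]]'
python3 - <<'E'
from h import *
from workcell import arm
plan(*standpose(6,6,230,1),11)
c=arm.read_camera("wrist");c["o"]=arm.observe();pickle.dump(c,open("w1.pkl","wb"))
cv2.imwrite("pics/w1.png",c["pixels"][:,:,::-1])
M=R.from_rotvec(c["rvec"]).as_matrix();print("cam pos",-M.T@c["tvec"],"fwd",M[2])
E
```

```text
time_s: 2.4
eef_pos: [0.615, 0.018, 0.2647]
tool_rot: [2.161, 1.745, 0.382]
wrist_force: [-0.3, 0.3, 0.6]
width: 0.0857
grip_force: 0.0
n 11 screw shift/row [0.003 0.003 0.005] turn/row [-0.     0.001 -0.   ] | total shift now-axes mm [3.6 2.9 5.4] in target axes [3.5 2.9 5.4] turn deg [-0.14  0.25 -0.2 ] w 85.7 F [-0.3  0.3  0.6] t 2.4
cam pos [0.5753446  0.11246312 0.39451671] fwd [ 0.32054376 -0.40119768 -0.85807466]
```

View pics/w1.png

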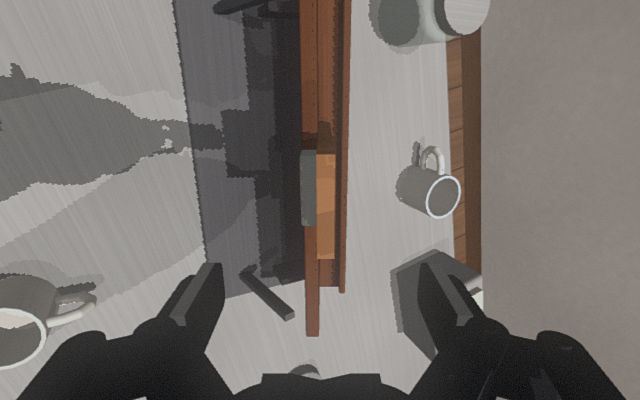

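```bash
python3 - <<'E'
from h import *
c=pickle.load(open("w1.pkl","rb"));print(c["fx"])
pts=[((306,336),(-14,-170,90)),((319,336),(0,-170,90)),((345,292),(32,-170,14)),((337,291),(24,-170,14))]
hd=[((301,227),-14,-30),((317,227),0,-30),((301,150),-14,30),((317,150),0,30)]
bd=[((317.5,260),0,-37.5),((335.5,259),12,-37.5),((317,153),0,37.5),((336,154),12,37.5)]
lip=((351,0),(343.5,250)) # outer top lip line
def P(p,m): return proj(c,[p[0],p[1],.05]+standR(p[2])@(np.array(m)/1000))[0]
def f(p):
    r=[P(p,m)-uv for uv,m in pts]+[P(p,(a,b,115+p[3]*10))-uv for uv,a,b in hd]+[P(p,(a,b+p[4]*10,165))-uv for uv,a,b in bd]
    a,b=P(p,(32,-100,14)),P(p,(32,100,14))
    l=[a[0]+(b[0]-a[0])*(v-a[1])/(b[1]-a[1])-u for u,v in lip]
    return np.concatenate(r+[l,[(p[0]-.7091)*300,(p[1]+.0043)*300]])
r=least_squares(f,[.7091,-.0043,-.2074,.3,.5],loss='soft_l1');print(r.x.round(4));print(f(r.x).round(1))
print("rough resid",f([.7091,-.0043,-.2074,.3,.5]).round(1))
E
```

```text
340.7631617837504
[ 7.1180e-01 -1.9000e-03 -2.0980e-01  1.1129e+00  8.0000e-04]
[-0.7 -1.1 -0.3 -1.1 -0.3 -0.2  1.4  0.8 -0.4 -0.8  0.9 -0.8 -2.   3.1
  0.6  3.1 -0.2 -1.5 -1.2 -0.5 -0.1  1.2 -0.3  0.2  1.4  2.3  0.8  0.7]
rough resid [-2.2  1.8 -1.8  1.8 -1.5  2.1  0.1  3.1 -2.  -0.9 -1.2 -1.  -3.9  5.2
 -1.8  5.1 -2.8 -3.2 -3.8 -2.3 -3.3 -1.4 -3.3 -2.4 -0.9  1.   0.   0. ]
```

```bash
sed -i 's/^S0=.*/S0=np.array([.7118,-.0019,.05]);YAW=-.2098/' h.py; python3 -c "
from h import *
plan(*standpose(6,0,131,1),6);tcp_in_stand()"
```

```text
n 6 screw shift/row [-0.003  0.008  0.176] turn/row [-0.001  0.     0.001] | total shift now-axes mm [ -1.9   4.9 105.4] in target axes [ -2.    4.6 105.4] turn deg [-0.16  0.09  0.14] w 85.1 F [ 0.4 -0.1 -0.9] t 2.45
stand mm [  1.4   2.  236.4]
```

```bash

python3 -m inch '[[-0.01,0.04,0.2,0,0,0,1],[-0.01,0.01,0.25,0,0,0,1],[0,0,0.25,0,0,0,1],[0,0,0.2,0,0,0,1],[0,0,0.15,0,0,0,1],[0,0,0,0,0,0,1],[0,0,0,0,0,0,-1],[0,0,0,0,0,0,-1],[0,0,0,0,0,0,-1],[0,0,0,0,0,0,-1],[0,0,0,0,0,0,-1],[0,0,0,0,0,0,-1]]'
python3 -c "
from h import *
plan(*standpose(6,0,131,1),6);tcp_in_stand()"
```

```text
time_s: 3.65
eef_pos: [0.6633, 0.0105, 0.172]
tool_rot: [2.155, 1.754, 0.383]
wrist_force: [-9.9, 1.9, 11.4]
width: 0.0112
grip_force: 58.4
n 6 screw shift/row [-0.003 -0.     0.001] turn/row [-0.001  0.     0.001] | total shift now-axes mm [-2.1 -0.2  0.8] in target axes [-2.1 -0.2  0.8] turn deg [-0.18  0.04  0.29] w 11.2 F [-9.9  1.9 11.4] t 3.65
stand mm [  6.2   2.1 131.8]
```

```bash

python3 -m inch '[[0,0,-0.1,0,0,0,-1],[0,0.05,-0.1,0,0,0,-1],[-0.2,0,0,0,0,0,-1],[-0.3,0,0,0,0,0,-1],[-0.3,0,0,0,0,0,-1],[-0.25,0,0,0,0,0,-1],[-0.15,0,0,0,0,0,-1],[0,0,0,0,0,0,-1],[0,0,0,0,0,0,-1]]'
python3 -c "
from h import *
from workcell import arm
plan(*standpose(6,-118,132,1),6);tcp_in_stand();c=arm.read_camera('wrist');pickle.dump(c,open('w2.pkl','wb'))"
```

```text
time_s: 4.55
eef_pos: [0.6357, -0.1064, 0.1932]
tool_rot: [2.155, 1.752, 0.384]
wrist_force: [0.4, 0.0, -1.8]
width: 0.0113
grip_force: 58.7
n 6 screw shift/row [ 0.    -0.011  0.033] turn/row [-0.     0.     0.001] | total shift now-axes mm [ 0.1 -6.7 20. ] in target axes [ 0.1 -6.8 20. ] turn deg [-0.1   0.06  0.26] w 11.3 F [ 0.4  0.  -1.8] t 4.55
stand mm [  12.8 -118.1  152. ]
```

```bash

python3 -m inch '[[0,0,0.1,0,0,0,-1],[0,-0.05,0.05,0,0,0,-1],[0,0,0.03,0,0,0,-1],[0,0,0,0,0,0,-1],[0,0,0,0,0,0,-1]]'
python3 -c "
from h import *
plan(*standpose(6,-118,132,1),6);tcp_in_stand()"
```

```text
time_s: 5.1
eef_pos: [0.6384, -0.1071, 0.1738]
tool_rot: [2.155, 1.753, 0.382]
wrist_force: [-0.8, 0.1, -1.6]
width: 0.0112
grip_force: 58.6
n 6 screw shift/row [ 0.    -0.002  0.002] turn/row [-0.001  0.     0.001] | total shift now-axes mm [ 0.2 -1.   1.3] in target axes [ 0.2 -1.   1.3] turn deg [-0.16  0.08  0.3 ] w 11.2 F [-0.8  0.1 -1.6] t 5.1
stand mm [   7.  -118.2  133.3]
```

```bash

python3 -m inch '[[0,-0.01,0.01,0,0,0,-1],[0,-0.005,0.01,0,0,0,-1],[0,0,0,0,0,0,-1],[0,0,0,0,0,0,-1]]'
python3 -c "
from h import *
from workcell import arm
plan(*standpose(6,-118,132,1),6);tcp_in_stand();c=arm.read_camera('wrist');cv2.imwrite('pics/w3.png',c['pixels'][:,:,::-1])"
```

```text
time_s: 5.5
eef_pos: [0.638, -0.107, 0.1718]
tool_rot: [2.155, 1.753, 0.383]
wrist_force: [-2.3, 0.2, 3.3]
width: 0.0114
grip_force: 59.4
n 6 screw shift/row [ 0.     0.    -0.001] turn/row [-0.     0.     0.001] | total shift now-axes mm [ 0.2  0.1 -0.4] in target axes [ 0.2  0.1 -0.4] turn deg [-0.11  0.06  0.28] w 11.4 F [-2.3  0.2  3.3] t 5.5
stand mm [   5.9 -118.2  131.6]
```

View pics/w3.png

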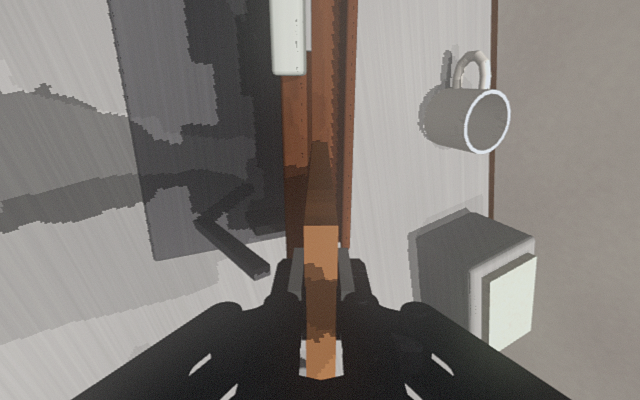

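```bash

python3 -m inch '[[0,0,0,0,0,0,1],[0,0,0,0,0,0,1],[0,0,0,0,0,0,1],[0,0,0,0,0,0,1],[0,0,-0.2,0,0,0,1],[0,0,-0.3,0,0,0,1],[0.2,0,-0.2,0,0,0,1],[0.3,-0.05,0,0,0,0,1],[0.3,-0.05,0,0,0,0,1],[0.25,-0.03,0,0,0,0,1],[0.13,0,0,0,0,0,1],[0,0,0,0,0,0,1]]'
python3 -c "
from h import *
from workcell import arm
plan(*standpose(-7,0,105,1),6);tcp_in_stand();c=arm.read_camera('wrist');pickle.dump(c,open('w4.pkl','wb'));s=arm.read_camera('scene')
o=np.concatenate([cv2.resize(c['pixels'][:,:,::-1],(480,300)),np.zeros((300,300,3),np.uint8)],1)
o2=np.zeros((600,800,3),np.uint8);o2[:300,:480]=o[:,:480]
k=crop(c,230,90,410,350,2)[:600];o2[:k.shape[0],440:800]=k
k=crop(s,270,180,440,310,3)[:300,:440] if 0 else crop(s,280,180,435,310,2);o2[310:310+k.shape[0],:k.shape[1]]=k
cv2.imwrite('pics/w4.png',o2)"
```

```text
time_s: 6.75
eef_pos: [0.622, 0.0195, 0.2291]
tool_rot: [2.152, 1.757, 0.384]
wrist_force: [-0.5, -0.1, -0.2]
width: 0.0855
grip_force: 0.0
n 6 screw shift/row [-0.004  0.002  0.161] turn/row [-0.    -0.     0.002] | total shift now-axes mm [-2.2  1.2 96.3] in target axes [-2.2  1.  96.3] turn deg [-0.13 -0.01  0.46] w 85.5 F [-0.5 -0.1 -0.2] t 6.75
stand mm [ -8.    2.2 201.3]
```

View pics/w4.png

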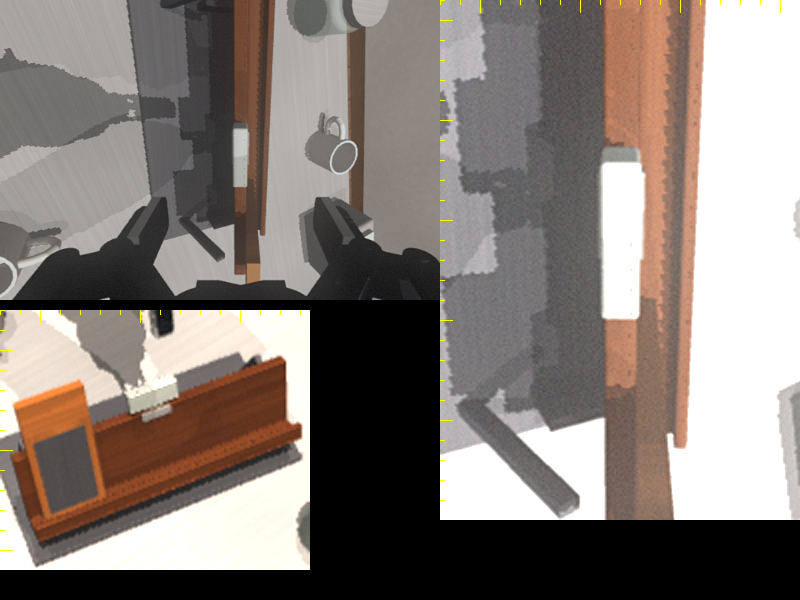

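```bash
python3 -c "
from h import *
c=pickle.load(open('w4.pkl','rb'));M=standR(YAW)
for z in(119,123,127):print(z,[( (proj(c,S0+M@(np.array([x,y,z])/1000))[0]-[230,90])*2+[440,0]).round() for x,y in((-14,30),(0,30),(-14,-30),(0,-30))])
plan(*standpose(-7,0,98,1),6)"
```

```text
119 [array([601., 153.]), array([642., 153.]), array([601., 312.]), array([639., 312.])]
123 [array([601., 155.]), array([643., 156.]), array([601., 317.]), array([639., 317.])]
127 [array([600., 158.]), array([643., 159.]), array([600., 322.]), array([640., 322.])]
n 6 screw shift/row [0.001 0.002 0.172] turn/row [-0.001  0.     0.001] | total shift now-axes mm [  0.7   1.1 103.3] in target axes [  0.6   0.8 103.3] turn deg [-0.15  0.08  0.3 ] w 85.5 F [-0.2 -0.3  0.4] t 6.85
```

```bash

python3 -m inch '[[0,0.01,0.2,0,0,0,1],[0,0,0.25,0,0,0,1],[0,0,0.25,0,0,0,1],[0,0,0.2,0,0,0,1],[0,0,0.12,0,0,0,1],[0,0,0,0,0,0,-1],[0,0,0,0,0,0,-1],[0,0,0,0,0,0,-1],[0,0,0,0,0,0,-1],[0,0,0,0,0,0,-1],[0,0,0,0,0,0,-1]]'
python3 -c "
from h import *
tcp_in_stand();plan(*standpose(-7,0,98,1),6)"
python3 -m inch '[[0,0,-0.15,0,0,0,-1],[0,0,-0.15,0,0,0,-1],[0,0,-0.12,0,0,0,-1],[0,0,-0.1,0,0,0,-1],[0,0,-0.08,0,0,0,-1],[0,0,0,0,0,0,-1],[0,0,0,0,0,0,-1]]'
python3 -c "
from h import *
tcp_in_stand();plan(*standpose(-7,0,168,1),6)"
```

```text
time_s: 7.95
eef_pos: [0.663, 0.0085, 0.1365]
tool_rot: [2.156, 1.755, 0.381]
wrist_force: [-6.7, 2.2, -1.3]
width: 0.0124
grip_force: 60.9
stand mm [-8.7 -0.  99.5]
n 6 screw shift/row [0.    0.003 0.002] turn/row [-0.001  0.     0.001] | total shift now-axes mm [0.  1.7 1.4] in target axes [0.  1.7 1.5] turn deg [-0.28  0.06  0.32] w 12.4 F [-6.7  2.2 -1.3] t 7.95
time_s: 8.65
eef_pos: [0.6379, 0.0137, 0.1917]
tool_rot: [2.156, 1.755, 0.381]
wrist_force: [-9.3, 4.2, -3.2]
width: 0.0128
grip_force: 61.2
stand mm [-8.600e+00 -1.000e-01  1.603e+02]
n 6 screw shift/row [ 0.     0.003 -0.013] turn/row [-0.001  0.     0.001] | total shift now-axes mm [ 0.1  1.6 -7.7] in target axes [ 0.1  1.6 -7.7] turn deg [-0.28  0.05  0.3 ] w 12.8 F [-9.3  4.2 -3.2] t 8.65
```

```bash

python3 -m inch '[[0,0.01,-0.02,0,0,0,-1],[0,0,-0.015,0,0,0,-1],[0,0,0,0,0,0,-1],[0,0,0,0,0,0,-1]]'
python3 -c "
from h import *
tcp_in_stand()"
python3 -m inch '[[0,0,-0.02,0,0,0,-1],[0,0,0,0,0,0,-1],[0,0,0,0,0,0,-1]]'
python3 -c "
from h import *
from workcell import arm
tcp_in_stand();s=arm.read_camera('scene');cv2.imwrite('pics/s5.png',crop(s,280,160,440,310,4))"
```

```text
time_s: 9.05
eef_pos: [0.6367, 0.014, 0.1944]
tool_rot: [2.157, 1.756, 0.379]
wrist_force: [-12.5, 5.4, -3.6]
width: 0.0121
grip_force: 61.0
stand mm [-8.500e+00 -1.000e-01  1.634e+02]
time_s: 9.35
eef_pos: [0.6359, 0.0141, 0.1963]
tool_rot: [2.157, 1.756, 0.379]
wrist_force: [-12.8, 4.8, -4.3]
width: 0.0129
grip_force: 61.0
stand mm [-8.500e+00 -1.000e-01  1.654e+02]
```

View pics/s5.png

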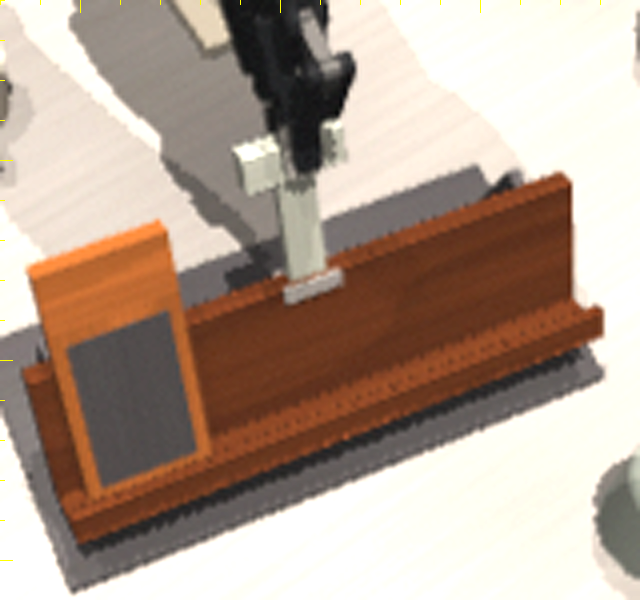

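```bash
cat >> h.py <<'E'
def fs():
    from workcell import arm
    o=arm.observe();print("F stand",(standR(YAW).T@o["wrist_force"]).round(1));tcp_in_stand()
E
python3 -c "
from h import *
fs()"
python3 -m inch '[[0,-0.02,-0.02,0,0,0,-1],[0,0,-0.02,0,0,0,-1],[0,0,0,0,0,0,-1]]'
python3 -c "
from h import *
fs()"
python3 -m inch '[[0,0,-0.02,0,0,0,-1],[0,0,-0.01,0,0,0,-1],[0,0,0,0,0,0,-1]]'
python3 -c "
from h import *
fs()"
```

```text
F stand [-15.    2.1   2.3]
stand mm [-8.500e+00 -1.000e-01  1.654e+02]
time_s: 9.7
eef_pos: [0.6341, 0.0146, 0.2002]
tool_rot: [2.156, 1.754, 0.382]
wrist_force: [-14.8, 4.5, 6.9]
width: 0.0128
grip_force: 62.7
F stand [-11.1   1.3  12.8]
stand mm [-8.600e+00 -1.000e-01  1.697e+02]
time_s: 10.0
eef_pos: [0.6329, 0.0148, 0.2026]
tool_rot: [2.156, 1.754, 0.382]
wrist_force: [-6.9, 4.2, -3.4]
width: 0.0127
grip_force: 60.8
F stand [-8.4  2.7  0.1]
stand mm [-8.600e+00 -1.000e-01  1.724e+02]
```

```bash

python3 -m inch '[[0,-0.01,-0.02,0,0,0,-1],[0,0,0,0,0,0,-1],[0,0,0,0,0,0,-1]]' >/dev/null
python3 -c "
from h import *
fs()"
python3 -m inch '[[0,0,0.03,0,0,0,-1],[0,0,0.0,0,0,0,-1],[0,0,0,0,0,0,-1]]'>/dev/null
python3 -c "
from h import *
fs()"
python3 -m inch '[[0,0,0.03,0,0,0,-1],[0,0,0.0,0,0,0,-1],[0,0,0,0,0,0,-1]]'>/dev/null
python3 -c "
from h import *
fs()"
```

```text
F stand [ -2.7   2.4 -10.7]
stand mm [-8.700e+00 -1.000e-01  1.741e+02]
F stand [-3.7  2.5 -3.1]
stand mm [-8.700e+00 -1.000e-01  1.709e+02]
F stand [-12.5  -0.8  36.7]
stand mm [-8.600e+00 -1.000e-01  1.689e+02]
```

```bash

python3 -m inch '[[0,0,-0.025,0,0,0,-1],[0,0,0,0,0,0,1],[0,0,0,0,0,0,1],[0,0,0,0,0,0,1],[0,0,0,0,0,0,1],[0,0,-0.2,0,0,0,1],[0,0,-0.3,0,0,0,1],[0,0,-0.2,0,0,0,1],[0,0,-0.1,0,0,0,1]]'
python3 - <<'E'
from h import *
fs()
t=pickle.load(open("c0.pkl","rb"))["top"]
for uv in((483,254),(469,292),(455,252),(441,289)):
    print([onplane(t,uv,z)[:2].round(3) for z in(.235,.12,0)])
y=-.18
Rt=np.stack([[-np.sin(y),np.cos(y),0],[np.cos(y),np.sin(y),0],[0,0,-1]],1)
plan(np.array([.443,-.334,.30]),Rt,20)
E
```

```text
time_s: 11.8
eef_pos: [0.6007, 0.0218, 0.2748]
tool_rot: [2.154, 1.752, 0.385]
wrist_force: [-0.3, 0.2, -0.2]
width: 0.0849
grip_force: 0.0
F stand [-0.4  0.2 -0. ]
stand mm [-7.900e+00  1.000e-01  2.517e+02]
[array([ 0.352, -0.383]), array([ 0.354, -0.424]), array([ 0.355, -0.466])]
[array([ 0.262, -0.343]), array([ 0.254, -0.38 ]), array([ 0.245, -0.418])]
[array([ 0.358, -0.315]), array([ 0.36 , -0.349]), array([ 0.362, -0.383])]
[array([ 0.27 , -0.276]), array([ 0.263, -0.306]), array([ 0.255, -0.336])]
n 20 screw shift/row [-0.19  -0.04  -0.022] turn/row [ 0.028  0.    -0.002] | total shift now-axes mm [-380.6  -63.8  -56.7] in target axes [-378.3  -91.5  -25.2] turn deg [24.94  0.42 -1.41] w 84.9 F [-0.3  0.2 -0.2] t 11.8
```

```bash

python3 -m inch '[[-0.317,-0.067,-0.037,0.046,0,-0.003,1],[-0.317,-0.067,-0.037,0.046,0,-0.003,1],[-0.317,-0.067,-0.037,0.046,0,-0.003,1],[-0.317,-0.067,-0.037,0.046,0,-0.003,1],[-0.317,-0.067,-0.037,0.046,0,-0.003,1],[-0.317,-0.067,-0.037,0.046,0,-0.003,1],[-0.317,-0.067,-0.037,0.046,0,-0.003,1],[-0.317,-0.067,-0.037,0.046,0,-0.003,1],[-0.317,-0.067,-0.037,0.046,0,-0.003,1],[-0.317,-0.067,-0.037,0.046,0,-0.003,1],[-0.317,-0.067,-0.037,0.046,0,-0.003,1],[-0.317,-0.067,-0.037,0.046,0,-0.003,1]]'
python3 -m inch '[[0,0,0,0,0,0,1],[0,0,0,0,0,0,1]]'
python3 - <<'E'
from h import *
from workcell import arm
c=arm.read_camera("wrist");pickle.dump(c,open("w6.pkl","wb"))
cv2.imwrite("pics/w6.png",c["pixels"][:,:,::-1])
y=-.18
Rt=np.stack([[-np.sin(y),np.cos(y),0],[np.cos(y),np.sin(y),0],[0,0,-1]],1)
plan(np.array([.443,-.334,.30]),Rt,20)
E
```

```text
time_s: 13.0
eef_pos: [0.441, -0.3356, 0.2999]
tool_rot: [2.406, 2.012, -0.012]
wrist_force: [0.3, -0.2, 0.2]
width: 0.0851
grip_force: 0.0
time_s: 13.2
eef_pos: [0.4411, -0.3352, 0.2995]
tool_rot: [2.408, 2.009, -0.013]
wrist_force: [0.0, 0.2, 0.3]
width: 0.0857
grip_force: 0.0
n 20 screw shift/row [ 0.     0.001 -0.   ] turn/row [-0.     0.001  0.   ] | total shift now-axes mm [ 0.6  1.4 -0.5] in target axes [ 0.6  1.4 -0.5] turn deg [-0.02  0.54  0.09] w 85.2 F [-0.7  0.7  0.9] t 13.25
```

View pics/w6.png

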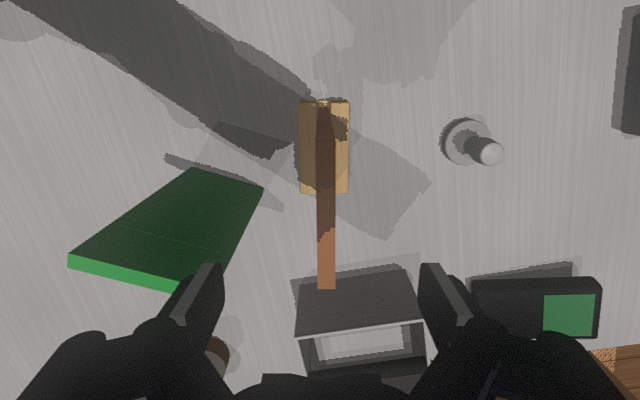

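```bash
python3 - <<'E'
from h import *
c=pickle.load(open('w6.pkl','rb'))
for yaw in(-.164,-.18,-.2):
  M=R.from_euler('z',yaw).as_matrix();p=np.array([.4434,-.3351,.245])
  print(yaw,[proj(c,p+M@[x,y,0])[0].round(1) for x,y in((-.006,-.05),(.006,-.05),(-.006,.05),(.006,.05))],
   [proj(c,p+M@[x,y,-.2])[0].round(1) for x,y in((-.006,.05),(.006,.05))])
g=cv2.cvtColor(c["pixels"],cv2.COLOR_RGB2HSV)
for v in range(110,292,12):
    r=c["pixels"][v,300:352].astype(int); m=(r[:,0]-r[:,2]>22)
    e=np.abs(np.diff(r.sum(1))); print(v,[300+i for i in np.where(e>45)[0]],end=' ')
E
```

```text
-0.164 [array([314.3, 286.3]), array([332.1, 286.1]), array([310.7, 138.7]), array([331.4, 138.4])] [array([315.8, 107.7]), array([326.4, 107.6])]
-0.18 [array([313.1, 286.2]), array([330.9, 286.2]), array([312.1, 138.5]), array([332.8, 138.6])] [array([316.5, 107.6]), array([327.1, 107.6])]
-0.2 [array([311.7, 286. ]), array([329.4, 286.4]), array([313.8, 138.3]), array([334.5, 138.8])] [array([317.4, 107.5]), array([328. , 107.8])]
110 [np.int64(329), np.int64(330), np.int64(348), np.int64(350)] 122 [np.int64(342), np.int64(347), np.int64(349)] 134 [np.int64(315), np.int64(345)] 146 [np.int64(334), np.int64(335)] 158 [np.int64(334), np.int64(335), np.int64(347)] 170 [np.int64(334), np.int64(335), np.int64(347)] 182 [np.int64(334), np.int64(335)] 194 [np.int64(315), np.int64(316), np.int64(334), np.int64(335)] 206 [np.int64(315), np.int64(316), np.int64(334), np.int64(335)] 218 [np.int64(315), np.int64(316), np.int64(334), np.int64(335)] 230 [np.int64(315), np.int64(316), np.int64(317), np.int64(329), np.int64(334), np.int64(335)] 242 [np.int64(316), np.int64(334), np.int64(335)] 254 [np.int64(316), np.int64(317), np.int64(334)] 266 [np.int64(316), np.int64(317), np.int64(334)] 278 [] 290 []
```

```bash
cat >> h.py <<'E'
def down(p,y): return np.array(p),np.stack([[-np.sin(y),np.cos(y),0],[np.cos(y),np.sin(y),0],[0,0,-1]],1)
E
python3 -c "
from h import *
plan(*down([.4455,-.3370,.210],-.165),1)"
```

```text
n 1 screw shift/row [-0.011  0.045  0.895] turn/row [-0.001  0.012 -0.017] | total shift now-axes mm [-1.1  4.5 89.5] in target axes [-2.   4.4 89.5] turn deg [-0.02  0.54 -0.77] w 85.2 F [-0.7  0.7  0.9] t 13.25
```

```bash

python3 -m inch '[[-0.015,0.044,0.2,0,0.012,-0.017,1],[0,0,0.2,0,0,0,1],[0,0,0.2,0,0,0,1],[0,0,0.18,0,0,0,1],[0,0,0.11,0,0,0,1],[0,0,0,0,0,0,-1],[0,0,0,0,0,0,-1],[0,0,0,0,0,0,-1],[0,0,0,0,0,0,-1],[0,0,0,0,0,0,-1],[0,0,0,0,0,0,-1]]'
python3 -c "
from h import *
plan(*down([.4455,-.3370,.210],-.165),1)"
python3 -m inch '[[0,0,-0.05,0,0,0,-1],[0,0,-0.1,0,0,0,-1],[0,0,-0.15,0,0,0,-1],[0,0,-0.2,0,0,0,-1],[0,0,-0.2,0,0,0,-1],[0,0,0,0,0,0,-1],[0,0,0,0,0,0,-1]]'
python3 -c "
from h import *
from workcell import arm
c=arm.read_camera('wrist');pickle.dump(c,open('w7.pkl','wb'))
plan(*standpose(20,0,260,1),10)"
```

```text
time_s: 14.35
eef_pos: [0.4455, -0.3371, 0.2117]
tool_rot: [2.397, 2.031, 0.001]
wrist_force: [-2.3, 2.1, 7.7]
width: 0.0111
grip_force: 59.0
n 1 screw shift/row [ 0.001 -0.     0.017] turn/row [ 0.001 -0.     0.   ] | total shift now-axes mm [ 0.1 -0.   1.7] in target axes [ 0.1 -0.   1.7] turn deg [ 0.03 -0.02  0.  ] w 11.1 F [-2.3  2.1  7.7] t 14.35
time_s: 15.05
eef_pos: [0.4457, -0.3369, 0.2818]
tool_rot: [2.396, 2.031, 0.002]
wrist_force: [0.6, -0.3, -2.1]
width: 0.011
grip_force: 58.5
n 10 screw shift/row [0.38  0.11  0.008] turn/row [-0.056 -0.001  0.006] | total shift now-axes mm [378.1 116.3 -12.8] in target axes [382.9  95.3  30.1] turn deg [-24.98  -0.6    2.54] w 11.5 F [ 0.5  0.2 -2. ] t 15.1
```

```bash

python3 -m inch '[[0,0,-0.2,0,0,0,-1],[0,0,-0.35,0,0,0,-1],[0,0,-0.4,0,0,0,-1],[0,0,-0.4,0,0,0,-1],[0,0,-0.25,0,0,0,-1],[0,0,0,0,0,0,-1]]'
python3 -c "
from h import *
plan(*standpose(35,0,400,1),15)"
```

```text
time_s: 15.7
eef_pos: [0.446, -0.3377, 0.4435]
tool_rot: [2.395, 2.029, 0.003]
wrist_force: [-0.9, -0.4, -2.1]
width: 0.0113
grip_force: 58.9
n 15 screw shift/row [0.255 0.039 0.019] turn/row [-0.037 -0.001  0.004] | total shift now-axes mm [381.1  69.8  16.2] in target axes [383.8  40.9  37. ] turn deg [-24.8   -0.53   2.54] w 11.3 F [-0.9 -0.4 -2.1] t 15.7
```

```bash

python3 -m inch '[[0.255,0.039,0.019,-0.037,-0.001,0.004,-1],[0.255,0.039,0.019,-0.037,-0.001,0.004,-1],[0.255,0.039,0.019,-0.037,-0.001,0.004,-1],[0.255,0.039,0.019,-0.037,-0.001,0.004,-1],[0.255,0.039,0.019,-0.037,-0.001,0.004,-1],[0.255,0.039,0.019,-0.037,-0.001,0.004,-1],[0.255,0.039,0.019,-0.037,-0.001,0.004,-1],[0.255,0.039,0.019,-0.037,-0.001,0.004,-1],[0.255,0.039,0.019,-0.037,-0.001,0.004,-1],[0.255,0.039,0.019,-0.037,-0.001,0.004,-1],[0.255,0.039,0.019,-0.037,-0.001,0.004,-1],[0.255,0.039,0.019,-0.037,-0.001,0.004,-1]]'
python3 -m inch '[[0.255,0.039,0.019,-0.037,-0.001,0.004,-1],[0.255,0.039,0.019,-0.037,-0.001,0.004,-1],[0.255,0.039,0.019,-0.037,-0.001,0.004,-1],[0,0,0,0,0,0,-1],[0,0,0,0,0,0,-1]]'
python3 -c "
from h import *
fs();plan(*standpose(12,0,230,1),1)
c=pickle.load(open('w7.pkl','rb'));cv2.imwrite('pics/w7.png',c['pixels'][:,:,::-1])"
```

```text
time_s: 16.9
eef_pos: [0.5493, -0.044, 0.4237]
tool_rot: [2.211, 1.803, 0.313]
wrist_force: [-0.0, -0.6, -2.1]
width: 0.0112
grip_force: 58.7
time_s: 17.4
eef_pos: [0.5775, 0.0273, 0.4225]
tool_rot: [2.16, 1.746, 0.381]
wrist_force: [0.4, -1.2, -1.7]
width: 0.0115
grip_force: 58.8
F stand [-0.2 -1.1 -1.8]
stand mm [ 32.9   0.6 395.7]
n 1 screw shift/row [ 0.    -0.204  1.658] turn/row [-0.003  0.005 -0.001] | total shift now-axes mm [  0.  -20.4 165.8] in target axes [ -0.6 -20.9 165.7] turn deg [-0.15  0.22 -0.04] w 11.5 F [ 0.4 -1.2 -1.7] t 17.4
```

View pics/w7.png

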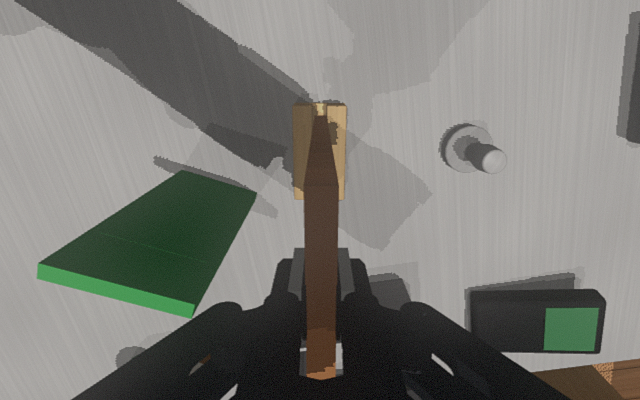

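```bash

python3 -m inch '[[0,-0.1,0.2,0,0,0,-1],[0,-0.1,0.35,0,0,0,-1],[0,0,0.4,0,0,0,-1],[0,0,0.35,0,0,0,-1],[0,0,0.3,0,0,0,-1],[0,0,0.14,0,0,0,-1],[0,0,0,0,0,0,-1],[0,0,0,0,0,0,-1]]'
python3 -c "
from h import *
fs();plan(*standpose(7,0,204,1),1)"
```

```text
time_s: 18.2
eef_pos: [0.6318, 0.0143, 0.2582]
tool_rot: [2.161, 1.742, 0.383]
wrist_force: [-0.4, 0.2, -1.9]
width: 0.0112
grip_force: 58.9
F stand [-1.2  0.1 -1.5]
stand mm [ 14.1  -0.8 223.2]
n 1 screw shift/row [ 0.009 -0.07   0.192] turn/row [-0.001  0.004 -0.004] | total shift now-axes mm [ 0.9 -7.  19.2] in target axes [ 0.8 -7.1 19.2] turn deg [-0.05  0.2  -0.19] w 11.2 F [-0.4  0.2 -1.9] t 18.2
```

```bash

python3 -m inch '[[0.01,-0.03,0.1,0,0,0,-1],[0,-0.02,0.05,0,0,0,-1],[0,-0.02,0.03,0,0,0,-1],[0,0,0,0,0,0,-1],[0,0,0,0,0,0,-1]]' >/dev/null
python3 -c "
from h import *
fs()"
python3 -m inch '[[0,-0.01,0.01,0,0,0,-1],[0,0,0.01,0,0,0,-1],[0,0,0,0,0,0,-1],[0,0,0,0,0,0,-1]]' >/dev/null
python3 -c "
from h import *
fs()"
```

```text
F stand [-1.  -0.2 -2. ]
stand mm [  7.2   1.1 205.2]
F stand [-0.8 -0.3 -1.1]
stand mm [  6.2   1.1 203.1]
```

```bash

python3 -m inch '[[0,0,0.01,0,0,0,-1],[0,0,0.005,0,0,0,-1],[0,0,0,0,0,0,-1],[0,0,0,0,0,0,-1]]' >/dev/null
python3 -c "
from h import *
fs()"
python3 -m inch '[[0,-0.005,0.01,0,0,0,-1],[0,0,0,0,0,0,-1],[0,0,0,0,0,0,-1]]' >/dev/null
python3 -c "
from h import *
from workcell import arm
fs()
c=arm.read_camera('wrist');s=arm.read_camera('scene')
o2=np.zeros((600,800,3),np.uint8);k=cv2.resize(c['pixels'][100:,150:490,::-1],None,fx=1,fy=1);o2[:k.shape[0],460:800]=k
k=crop(s,290,120,440,310,3);o2[:k.shape[0],:k.shape[1]]=k;cv2.imwrite('pics/w8.png',o2)"
```

```text
F stand [-3.7 -4.7 23.1]
stand mm [  7.1   0.9 202.6]
F stand [-4.9 -5.8 45.4]
stand mm [  7.6   0.8 202.5]
```

```bash

python3 -m inch '[[0,0,-0.015,0,0,0,-1],[0,0,0,0,0,0,-1],[0,0,0,0,0,0,-1]]' >/dev/null
python3 -c "
from h import *
from workcell import arm
fs()
c=arm.read_camera('wrist');s=arm.read_camera('scene')
o2=np.zeros((600,800,3),np.uint8);k=cv2.resize(c['pixels'][100:,150:490,::-1],None,fx=1,fy=1);o2[:k.shape[0],460:800]=k
k=crop(s,290,120,440,310,3);o2[:k.shape[0],:k.shape[1]]=k;cv2.imwrite('pics/w8.png',o2)"
```

```text
F stand [-1.9 -3.5 15.2]
stand mm [  6.4   1.  202.6]
```

View pics/w8.png

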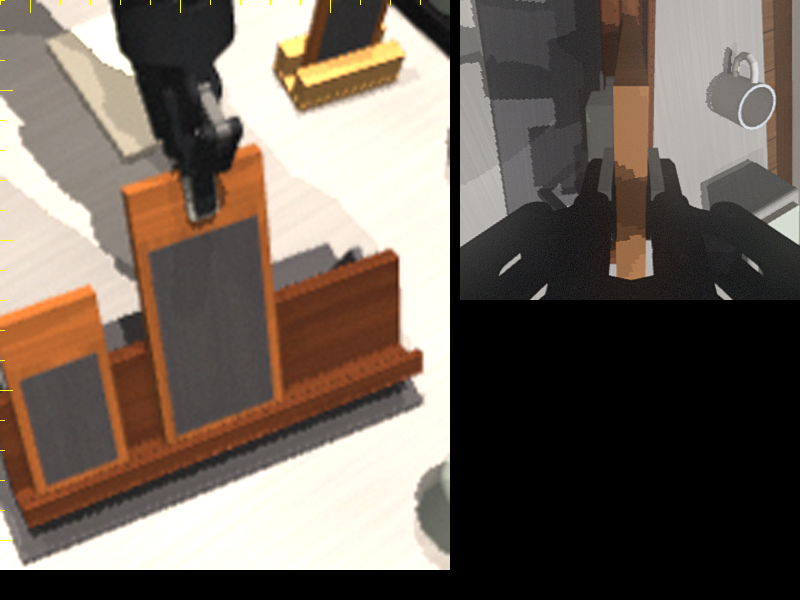

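```bash

python3 -m inch '[[0,-0.003,-0.004,0,0,0,-1],[0,0,0,0,0,0,1],[0,0,0,0,0,0,1],[0,0,0,0,0,0,1],[0,0,0,0,0,0,1],[0,0,-0.2,0,0,0,1],[0,0,-0.3,0,0,0,1],[0,0,-0.2,0,0,0,1],[0,0,0,0,0,0,1]]'
python3 -c "
from h import *
fs();plan(*down([.4664,.3371,.26],-.2),12)"
```

```text
time_s: 21.2
eef_pos: [0.6046, 0.0228, 0.3019]
tool_rot: [2.159, 1.742, 0.39]
wrist_force: [-0.2, 0.2, 0.9]
width: 0.0853
grip_force: 0.0
F stand [0.1 0.1 0.9]
stand mm [  6.8   1.8 274.8]
n 12 screw shift/row [ 0.233 -0.171 -0.005] turn/row [ 0.047  0.    -0.001] | total shift now-axes mm [ 278.1 -200.3  -47.3] in target axes [ 280.6 -197.9   41.9] turn deg [25.15  0.07 -0.73] w 85.3 F [-0.2  0.2  0.9] t 21.2
```

```bash

python3 -m inch '[[0.233,-0.171,-0.005,0.047,0,-0.001,1],[0.233,-0.171,-0.005,0.047,0,-0.001,1],[0.233,-0.171,-0.005,0.047,0,-0.001,1],[0.233,-0.171,-0.005,0.047,0,-0.001,1],[0.233,-0.171,-0.005,0.047,0,-0.001,1],[0.233,-0.171,-0.005,0.047,0,-0.001,1],[0.233,-0.171,-0.005,0.047,0,-0.001,1],[0.233,-0.171,-0.005,0.047,0,-0.001,1],[0.233,-0.171,-0.005,0.047,0,-0.001,1],[0.233,-0.171,-0.005,0.047,0,-0.001,1],[0.233,-0.171,-0.005,0.047,0,-0.001,1],[0.233,-0.171,-0.005,0.047,0,-0.001,1]]'
python3 -m inch '[[0,0,0,0,0,0,1],[0,0,0,0,0,0,1]]' >/dev/null
python3 - <<'E'
from h import *
from workcell import arm
c=arm.read_camera("wrist");pickle.dump(c,open("w9.pkl","wb"))
plan(*down([.4664,.3371,.26],-.2),1)
for yaw in(-.18,-.2,-.22):
  M=R.from_euler('z',yaw).as_matrix();p=np.array([.4664,.3371,.175])
  print(yaw,[proj(c,p+M@[x,y,0])[0].round(1) for x,y in((-.006,-.0375),(.006,-.0375),(-.006,.0375),(.006,.0375))],[proj(c,p+M@[x,.0375,-.13])[0].round(1) for x in(-.006,.006)])
px=c["pixels"].astype(int)
for v in range(90,310,10):
    e=np.abs(np.diff(px[v,270:370],axis=0)).sum(1); print(v,[int(270+i) for i in np.where(e>50)[0]])
print(px[200:310:6,326].tolist())
E
```

```text
time_s: 22.4
eef_pos: [0.4666, 0.3381, 0.2564]
tool_rot: [-2.433, -1.981, 0.013]
wrist_force: [0.3, 0.9, -0.4]
width: 0.0851
grip_force: 0.0
n 1 screw shift/row [ 0.005 -0.012 -0.034] turn/row [-0.009  0.005 -0.006] | total shift now-axes mm [ 0.5 -1.2 -3.4] in target axes [ 0.5 -1.2 -3.4] turn deg [-0.39  0.24 -0.26] w 85.0 F [0.7 1.  0.5] t 22.65
-0.18 [array([311.7, 252.1]), array([328. , 251.8]), array([308.3, 152. ]), array([326.2, 151.6])] [array([313.6, 125.9]), array([325.3, 125.6])]
-0.2 [array([310.7, 252. ]), array([326.9, 252. ]), array([309.4, 151.8]), array([327.4, 151.8])] [array([314.3, 125.7]), array([326. , 125.7])]
-0.22 [array([309.7, 251.8]), array([325.9, 252.1]), array([310.5, 151.7]), array([328.5, 152. ])] [array([315. , 125.6]), array([326.7, 125.9])]
90 [293]
100 [311]
110 [314, 318, 320, 325, 326, 331, 332, 351]
120 [318, 322, 325, 326, 330, 331, 351]
130 [351, 352]
140 [314, 351]
150 [314, 343, 350, 351]
160 [289, 291, 292, 313, 331]
170 [272, 292, 293, 294, 295, 298, 330, 331]
180 [293, 295, 299, 300, 330, 331, 348]
190 [292, 293, 294, 295, 303, 304, 306, 307, 308, 330]
200 [294, 312, 313, 330, 347]
210 [312, 313, 329, 330]
220 [312, 313, 317, 329]
230 [312, 313, 329]
240 [312, 328, 329]
250 [312, 328]
260 []
270 []
280 [331, 332]
290 [332, 333]
300 [333, 334]
[[76, 61, 49], [73, 59, 51], [83, 65, 53], [127, 90, 64], [129, 93, 68], [127, 92, 66], [128, 92, 67], [132, 94, 74], [129, 95, 71], [133, 112, 98], [138, 135, 132], [137, 136, 131], [141, 140, 137], [118, 115, 108], [181, 179, 169], [180, 178, 168], [179, 176, 167], [181, 177, 168], [180, 177, 167]]
```

```bash

python3 -c "
from h import *
plan(*down([.4684,.3350,.142],-.222),1)"
```

```text
n 1 screw shift/row [-0.006  0.02   1.146] turn/row [-0.009  0.005  0.022] | total shift now-axes mm [ -0.6   2.  114.6] in target axes [ -1.1   1.2 114.6] turn deg [-0.38  0.24  1.  ] w 85.0 F [0.7 1.  0.5] t 22.65
```

```bash

python3 -m inch '[[-0.008,0.014,0.25,-0.009,0.005,0.022,1],[0,0,0.25,0,0,0,1],[0,0,0.25,0,0,0,1],[0,0,0.2,0,0,0,1],[0,0,0.13,0,0,0,1],[0,0,0.066,0,0,0,1],[0,0,0,0,0,0,-1],[0,0,0,0,0,0,-1],[0,0,0,0,0,0,-1],[0,0,0,0,0,0,-1],[0,0,0,0,0,0,-1],[0,0,0,0,0,0,-1]]'
python3 -c "
from h import *
plan(*down([.4684,.3350,.142],-.222),1)"
python3 -m inch '[[0,0,-0.05,0,0,0,-1],[0,0,-0.15,0,0,0,-1],[0,0,-0.25,0,0,0,-1],[0,0,-0.35,0,0,0,-1],[0,0,-0.35,0,0,0,-1],[0,0,-0.35,0,0,0,-1],[0,0,-0.25,0,0,0,-1],[0,0,0,0,0,0,-1]]'
python3 -c "
from h import *
plan(*standpose(14,120,320,1),12)"
```

```text
time_s: 23.85
eef_pos: [0.4684, 0.3363, 0.1433]
tool_rot: [-2.453, -1.962, -0.003]
wrist_force: [-0.3, 0.1, 6.1]
width: 0.0113
grip_force: 59.1
n 1 screw shift/row [-0.013  0.003  0.013] turn/row [ 0.001 -0.002  0.001] | total shift now-axes mm [-1.3  0.3  1.3] in target axes [-1.3  0.3  1.3] turn deg [ 0.03 -0.09  0.05] w 11.3 F [-0.3  0.1  6.1] t 23.85
time_s: 24.65
eef_pos: [0.4692, 0.3365, 0.3216]
tool_rot: [-2.453, -1.962, -0.01]
wrist_force: [-0.5, -0.6, -1.1]
width: 0.0111
grip_force: 58.6
n 12 screw shift/row [-0.133  0.157  0.011] turn/row [-0.046 -0.    -0.001] | total shift now-axes mm [-158.2  187.2  -24.6] in target axes [-160.5  178.2   56.2] turn deg [-24.82  -0.16  -0.73] w 11.1 F [-0.5 -0.6 -1.1] t 24.65
```

```bash

python3 -m inch '[[-0.133,0.157,0.011,-0.046,0,-0.001,-1],[-0.133,0.157,0.011,-0.046,0,-0.001,-1],[-0.133,0.157,0.011,-0.046,0,-0.001,-1],[-0.133,0.157,0.011,-0.046,0,-0.001,-1],[-0.133,0.157,0.011,-0.046,0,-0.001,-1],[-0.133,0.157,0.011,-0.046,0,-0.001,-1],[-0.133,0.157,0.011,-0.046,0,-0.001,-1],[-0.133,0.157,0.011,-0.046,0,-0.001,-1],[-0.133,0.157,0.011,-0.046,0,-0.001,-1],[-0.133,0.157,0.011,-0.046,0,-0.001,-1],[-0.133,0.157,0.011,-0.046,0,-0.001,-1],[-0.133,0.157,0.011,-0.046,0,-0.001,-1]]'
python3 -m inch '[[0,0,0,0,0,0,-1],[0,0,0,0,0,0,-1]]' >/dev/null
python3 -c "
from h import *
fs();plan(*standpose(14,121,155,1),1)"
```

```text
time_s: 25.85
eef_pos: [0.6152, 0.1391, 0.3412]
tool_rot: [2.16, 1.745, 0.383]
wrist_force: [0.8, -0.6, -1.9]
width: 0.0117
grip_force: 58.5
F stand [-1.3 -0.9 -0.9]
stand mm [ 10.2 118.6 316.6]
n 1 screw shift/row [0.028 0.044 1.615] turn/row [-0.005  0.003 -0.002] | total shift now-axes mm [  2.8   4.4 161.5] in target axes [  2.4   3.8 161.6] turn deg [-0.22  0.14 -0.1 ] w 10.9 F [-0.9 -0.7 -1.4] t 26.05
```

```bash

python3 -m inch '[[0.02,0.04,0.25,-0.005,0.003,-0.002,-1],[0,0,0.35,0,0,0,-1],[0,0,0.4,0,0,0,-1],[0,0,0.35,0,0,0,-1],[0,0,0.25,0,0,0,-1],[0,-0.02,0.1,0,0,0,-1],[0,-0.03,0.06,0,0,0,-1],[0,-0.02,0.02,0,0,0,-1],[0,0,0,0,0,0,-1],[0,0,0,0,0,0,-1]]' >/dev/null
python3 -c "
from h import *
fs();plan(*standpose(6,121,133,1),1)"
```

```text
F stand [ 0.3  0.1 -1.7]
stand mm [  8.6 121.2 139.9]
n 1 screw shift/row [-0.002 -0.026  0.069] turn/row [ 0.003 -0.002 -0.   ] | total shift now-axes mm [-0.2 -2.6  6.9] in target axes [-0.2 -2.6  6.9] turn deg [ 0.13 -0.09 -0.  ] w 10.9 F [ 1.  -0.1 -1.4] t 27.05
```

```bash

python3 -m inch '[[0,-0.015,0.03,0,0,0,-1],[0,-0.01,0.02,0,0,0,-1],[0,0,0,0,0,0,-1],[0,0,0,0,0,0,-1]]' >/dev/null
python3 -c "
from h import *
fs()"
python3 -m inch '[[0,0,0.008,0,0,0,-1],[0,0,0,0,0,0,-1],[0,0,0,0,0,0,-1]]' >/dev/null
python3 -c "
from h import *
fs()"
python3 -m inch '[[0,0,0.006,0,0,0,-1],[0,0,0,0,0,0,-1],[0,0,0,0,0,0,-1]]' >/dev/null
python3 -c "
from h import *
fs()"
```

```text
F stand [-1.8 -1.9  8.2]
stand mm [  6.  120.8 134.4]
F stand [-3.6 -4.8 26.2]
stand mm [  6.4 120.9 134.3]
F stand [-4.8 -5.7 38.2]
stand mm [  6.7 121.  134.3]
```

```bash

python3 -m inch '[[0,0,-0.015,0,0,0,-1],[0,0,0,0,0,0,-1]]' >/dev/null
python3 -c "
from h import *
fs()"
python3 -m inch '[[0,-0.003,0,0,0,0,1],[0,0,0,0,0,0,1],[0,0,0,0,0,0,1],[0,0,0,0,0,0,1],[0,0,-0.2,0,0,0,1],[0,0,-0.3,0,0,0,1],[0,0,-0.4,0,0,0,1],[0,0,-0.4,0,0,0,1],[0.3,-0.1,0,0,0,0,1],[0.4,-0.2,0,0,0,0,1],[0.4,-0.2,0,0,0,0,1],[0,0,0,0,0,0,1]]'
python3 - <<'E'
from h import *
from workcell import arm
s=arm.read_camera("scene");t=arm.read_camera("top");pickle.dump((s,t),open("fin.pkl","wb"))
M=standR(YAW);W=lambda m:S0+M@(np.array(m)/1000)
print(arm.observe()["time_s"])
# compare predicted board masks (orange frame / slate) with picture: IoU of brown-orange+slate by outline search
for n,c,off in(("scene",s,1),("top",t,1)):
  for nm,y,w,h in(("s1",-120,75,165),("tall",0,100,235),("s2",120,75,165)):
    q=proj(c,[W((12,y+a,b)) for a,b in((-w/2,0),(w/2,0),(w/2,h),(-w/2,h))]).round().astype(int)
    print(n,nm,q.tolist())
# edges along board top/mid rows in scene: sample profile along width at slope 0.93h in stand coordinates
for nm,y,w,h in(("s1",-120,75,165),("tall",0,100,235),("s2",120,75,165)):
  for z in(.1*h,.6*h,.93*h):
    a=np.arange(-w/2-15,w/2+16,1.);P=proj(s,[W((12,y+k,z)) for k in a]).astype(np.float32)
    v=cv2.remap(s["pixels"],P[:,0].copy(),P[:,1].copy(),cv2.INTER_LINEAR).reshape(-1,3).astype(int)
    e=np.abs(np.diff(cv2.GaussianBlur(v.astype(np.float32),(1,3),0),axis=0)).sum(1);l=a[e[:30].argmax()],a[len(e)-30+e[-30:].argmax()]
    print(nm,"z",round(z),"edges",l,"centre off",sum(l)/2)
  b=np.arange(h-25,h+25,1.);P=proj(s,[W((12,y,k)) for k in b]).astype(np.float32)
  v=cv2.remap(s["pixels"],P[:,0].copy(),P[:,1].copy(),cv2.INTER_LINEAR).reshape(-1,3).astype(int)
  e=np.abs(np.diff(v,axis=0)).sum(1);print(nm,"top edges",[(b[i],int(e[i])) for i in np.argsort(-e)[:4]])
E
```

```text
F stand [-0.9 -2.5 14.4]
stand mm [  5.7 120.8 134.3]
time_s: 29.45
eef_pos: [0.6087, 0.2623, 0.2687]
tool_rot: [2.152, 1.756, 0.39]
wrist_force: [0.3, 0.7, 0.3]
width: 0.085
grip_force: 0.0
29.55
scene s1 [[303, 286], [333, 274], [323, 218], [288, 230]]
scene tall [[346, 269], [385, 255], [377, 170], [332, 186]]
scene s2 [[397, 250], [424, 239], [423, 183], [393, 193]]
top s1 [[378, 141], [353, 136], [351, 145], [380, 151]]
top tall [[342, 134], [309, 128], [297, 140], [337, 147]]
top s2 [[298, 126], [274, 121], [261, 128], [289, 133]]
s1 z 16 edges (np.float64(-31.5), np.float64(27.5)) centre off -2.0
s1 z 99 edges (np.float64(-31.5), np.float64(35.5)) centre off 2.0
s1 z 153 edges (np.float64(-40.5), np.float64(35.5)) centre off -2.5
s1 top edges [(np.float64(177.0), 53), (np.float64(178.0), 45), (np.float64(176.0), 38), (np.float64(168.0), 18)]
tall z 24 edges (np.float64(-52.0), np.float64(48.0)) centre off -2.0
tall z 141 edges (np.float64(-55.0), np.float64(48.0)) centre off -3.5
tall z 219 edges (np.float64(-56.0), np.float64(47.0)) centre off -4.5
tall top edges [(np.float64(245.0), 39), (np.float64(246.0), 30), (np.float64(244.0), 29), (np.float64(237.0), 25)]
s2 z 16 edges (np.float64(-40.5), np.float64(35.5)) centre off -2.5
s2 z 99 edges (np.float64(-40.5), np.float64(34.5)) centre off -3.0
s2 z 153 edges (np.float64(-47.5), np.float64(32.5)) centre off -7.5
s2 top edges [(np.float64(179.0), 27), (np.float64(178.0), 25), (np.float64(177.0), 23), (np.float64(176.0), 23)]
```

```bash
python3 -c "
from workcell import arm
print(arm.finish_job())"
```

```text
the job is handed in; nothing more can be done
None
```

I handed in the job at about 30 s with all four steps done in the order asked. The support's lock was checked by force (it took 37 N pushing down), not seen. In the last camera check, edge measurements put all three boards within a few mm of their places.

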